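# Clamp a circuit board in the press and ease the thumbscrew

### The job

On the board press, first turn the red turnbutton fully across the edge of the closed frame to secure it. Then screw the winged thumbscrew down (clockwise from above) until it seats, back it off a quarter turn so that it does not strain the board, and finish while still gripping the thumbscrew, keeping it steady in that position. Keep the frame shut and leave everything else on the bench where it is.

Things in the scene. Friction and masses are not known exactly. Their poses are not given: they have to be found in the camera images.
- fixture: board press, fixed: dark base plate 240 x 180 x 18 mm (x -130 to +110, y -90 to +90 mm of the origin), a green circuit board and over it a hinged aluminium frame. Origin on the bench surface right below the thumbscrew's axis; z up; turnbutton towards -x, the frame's hinge towards +x.
- screw_grip (a point): where to grip the dark winged thumbscrew: on its vertical axis, 87 mm above the bench when seated (0.64 mm higher per rad unscrewed). Wing: upright bar 44 mm long (point x), 10 mm thick (point y), from 12 mm above to 20 mm below this point; under it a hub 24 mm across, then (29 mm below) the frame's bridge. Orange mark on one wing end (point -x): points to the press's -x when seated.
- thumbscrew: the same thumbscrew; origin on its axis at the underside of its hub, 26 mm below point screw_grip; axes as the point's.
- screw_turn (a joint): turn of the thumbscrew, rad: 0 = seated (a hard stop, its foot on the part on the board), negative = unscrewed by that much; it grows when turned clockwise seen from above. Starts between -2.5 and -1.3. Stays where left (friction about 0.05 N m). A quarter turn back from seated reads -1.57.
- turnbutton_grip (a point): where to grip the red turnbutton: on its vertical pivot, 78 mm above the bench, 98 mm from the thumbscrew's axis towards the press's -x. Grip fin: upright bar 30 mm long (point x), 11 mm thick (point y), from 12 mm above to 20 mm below this point; under it a flat tongue 16 mm wide, 6 mm thick (2 mm clear of the frame's top) reaches 46 mm from the pivot along point +x.
- turnbutton (a joint): turn of the turnbutton, rad: 0 = open, tongue along the press's +y, beside the frame's front edge; it grows clockwise seen from above to a stop at 1.57 = secured, tongue along the press's +x, across the frame's front bar. Starts between 0 and 0.4. Stays where left (friction about 0.05 N m).
- frame (a joint): opening of the press's aluminium frame, rad: 0 = shut, lying flat over the board; held shut by its own weight (0.6 kg). The frame is 150 x 150 x 10 mm with a bridge bar across its middle that carries the thumbscrew; its top is 50 mm above the bench.
- screwdriver: loose screwdriver with yellow handle, lying beside the press on its -y side; leave alone. Origin at the underside.
- tape: loose roll of amber tape, 72 mm across, 19 mm high, on the press's +y side; leave alone. Origin at the centre of its underside.
- heatsink: loose black finned heat sink, 50 x 40 x 24 mm, on the press's +y side; leave alone. Origin at the centre of its underside.
- housing: loose open grey housing, 200 x 150 x 65 mm, to the left; leave alone. Origin at the centre of its underside.
- cleaner: loose white bottle with blue cap, 56 mm across, 150 mm high, at the back left; leave alone. Origin at the centre of its underside.
- parts_tray: loose black parts tray with compartments, 160 x 110 x 30 mm, to the right; leave alone. Origin at the centre of its underside.
- spare_board: loose green circuit board, 110 x 90 mm, lying flat at the front right; leave alone. Origin at the centre of its underside.

How it is judged (in metres and radians):
On the way, in this order (a step that is already met when the one before it is completed fails the run):
1. the turnbutton is turned across the frame (at least 1.4 rad) before the thumbscrew is seated, the frame shut (value of joint turnbutton above 1.4 rad and value of joint screw_turn below -0.3 rad and value of joint frame below 0.03 rad), for 0.2 s.
2. the thumbscrew is screwed down until it seats (within 0.1 rad of its stop) (value of joint screw_turn above -0.1 rad and value of joint turnbutton above 1.4 rad), for 0.1 s.
3. the thumbscrew is backed off a quarter turn (1.57 rad, within 0.3) and gripped (value of joint screw_turn between -1.87 and -1.27 rad and contact force between the fingers and thumbscrew above 3 N), for 0.1 s.
At the end, for the whole second after the job is handed in: The thumbscrew stands still a quarter turn (1.57 rad, within 0.3) back from its seat, gripped by the fingers with more than 3 N; the turnbutton is across the frame (at least 1.4 rad) and the frame is shut (under 0.03 rad) (all of step 3 and velocity of joint screw_turn between -0.1 and 0.1 rad/s and value of joint turnbutton above 1.4 rad and value of joint frame below 0.03 rad); the arm keeps its last pose, push and grip.
It fails at once if the frame is lifted open (more than 0.1 rad) (value of joint frame above 0.1 rad).
It fails at once if something else on the bench is moved by more than 30 mm (distance of any of screwdriver, tape, heatsink, housing, cleaner, parts_tray, spare_board from where it was at the start of the episode above 0.03 m).
It also fails if it takes over 54 s, if anything falls off the work surface, if the arm or the gripper's body presses on something with over 40 N, if the wrist force passes 120 N, or if a joint passes its speed limit or range.

### The arm

A 6-joint arm with a two-finger parallel gripper is mounted at the origin on the work surface. World frame = base frame: x ahead of the robot, y to its left, z up, the work surface at z = 0. Lengths are in mm, angles in rad, forces in N, time in s.
With the tool pointing down it reaches from about 350 to 850 mm from the base axis. Payload 8.1 kg.
Tool frame: the origin (TCP) lies at the very end of the fingers, on their centre line; the grasp point (between the pads) lies 19 mm behind it; z points along the fingers, x is the direction in which the jaws open and shut, and the axes are right-handed (so a half turn about z gives the same grasp; the last joint's range is limited). The gripper opens to 85 mm and grips with 20 to 120 N. Pads are 22 mm wide; open, the fingers measure 114 mm over their backs; the gripper's body (76 mm by 85 mm) begins 54 mm behind the grasp point. The pads swing forward as they close: fully open they stand 13 mm farther back than shut.
Start: joints at [-0.085, 0.13, 1.488, -0, 1.523, -0.085], TCP at [600.004, 0.022, 231.292] pointing down, gripper open.
Joint ranges: [-2.96, 2.96], [-0.89, 2.26], [0.02, 2.5], [-1.34, 4.48], [0, 2.73], [-2.66, 2.66]. Speed limits (rad/s): [2.39, 2.39, 2.79, 3.14, 3.14, 3.14].

### API

Orientations are given as a rotation vector (axis times angle).
In Python, from rig import bot gives the robot as it stands.
- The arm moves only by the shell command python3 -m jog 'ROWS' [OPENING] [FORCE]. ROWS is JSON, a list that holds one entry, the list of rows, each a list of 4 numbers: the shift along the tool's x, y, z in m, then the turn about the tool's z in degrees. A call has 1 to 5 rows; each row shifts and turns the commanded pose from where the row before left it, along the tool's axes as they then stand; what a row does not reach is not made up. A row lasts 1/8 s, in which the tool goes at most 62.5 mm and 10.7 degrees, less where a joint would pass 70% of its speed; a pose out of reach is approached as far as the arm can. A call is refused whole if a number of a shift passes 0.0625 or a number of a turn 10.7, either way. A call with a gripper value outside its range is refused whole. OPENING is the finger opening in m, from 0 to 0.0854, set as the call begins (- or left out, the last holds). The fingers move at their own pace and stop on an object; FORCE is the grip in N (left out, the last holds). Time passes only in rows, so rows that do not move let the fingers close. It gives the time, the measured TCP pose, the force and the opening at its end, in the units of the state.
- bot.read_state(): the state, without advancing time (a new reading comes with each control period).
- bot.get_image(name): name is "scene" or "side" or "wrist"; returns a dict with "color" (400x640x3 uint8, blue, green, red), "range_z" (400x640 float32, mm along the optical axis (not along the pixel's ray), 0 where there is no reading), "camera_matrix" (3x3 intrinsics, pixels), "view" (4x4, takes a point from world to camera coordinates). Camera axes: x right, y down, z forward; pixel columns grow to the right and rows downward; lengths in mm; the calibration is good to about 2 mm. A picture is of the moment at which its call begins.
- bot.finish_job(): hands the job in, once; it reports no verdict.
The state is a dict: "time": time; "q": joint angles; "qd": joint speeds; "effort": joint torques, N m; "eef_pos": TCP position; "ee_rot": TCP orientation; "force": force on the tool from outside, world axes, zero at the start; "wrist_torque": the same for the moment, N m; "grip_width": finger opening in mm.
Only numpy, scipy, OpenCV 4.12 (cv2) and the standard library are available. Lean on these libraries where they do the work, as an engineer would, in place of code of your own. Each camera call takes 0.05 s, during which the arm holds its last target. There are 200 camera calls.

## Working session

There is one attempt and no reset: what is moved stays moved. The work goes in short steps, Python scripts to look and compute and a shell command to move; the robot and the scene stay as the last step left them, time stands still between calls to the robot, and variables do not carry over. Pictures are saved under pics/ and viewed, about 8 in all and at most 12, crops included, and the job is handed in when it is done.

```bash
ls; mkdir -p pics; python3 - <<'E'
from rig import bot
import cv2,numpy as np
for n in("scene","wrist"):
    d=bot.get_image(n); cv2.imwrite(f"pics/{n}0.png",d["color"]); np.savez(f"pics/{n}0.npz",**d)
s=bot.read_state(); print({k:np.round(v,3) for k,v in s.items()})
E
```

```text
pics
{'time': np.float64(0.1), 'q': array([-0.085,  0.131,  1.489, -0.   ,  1.523, -0.085]), 'qd': array([-0.001, -0.002, -0.003, -0.001,  0.   , -0.001]), 'effort': array([ 2.0000e-03, -5.7095e+01, -5.0194e+01, -0.0000e+00,  8.0000e-03,
        0.0000e+00]), 'eef_pos': array([5.99496e+02, 6.50000e-02, 2.30316e+02]), 'ee_rot': array([-3.141e+00, -0.000e+00,  3.000e-03]), 'force': array([0.186, 0.277, 0.071]), 'wrist_torque': array([ 0.023, -0.016,  0.049]), 'grip_width': np.float64(85.285)}
```

View pics/scene0.png

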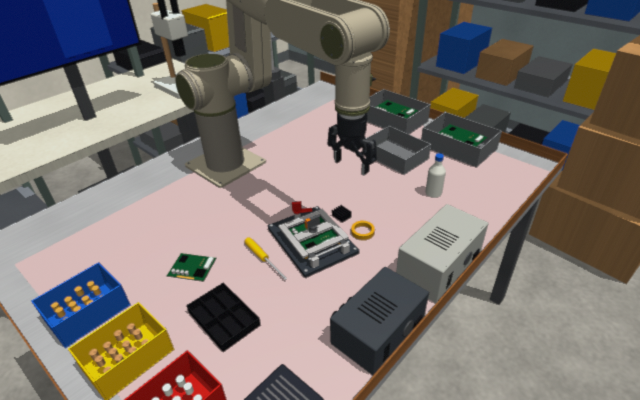

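View pics/wrist0.png

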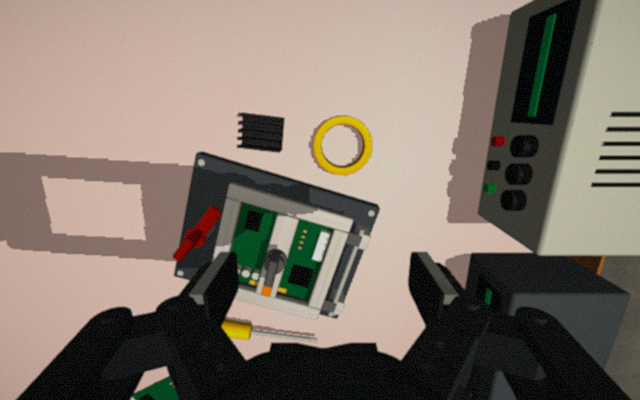

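The wrist view shows the press turned slightly clockwise, with the red turnbutton near (200,235), the thumbscrew near (275,258) and its orange mark near (267,292). Next I measure them.

```bash
cat > h.py <<'E'
import numpy as np,cv2
def world(d):
    K=d["camera_matrix"];V=np.linalg.inv(d["view"]);z=d["range_z"].astype(float)
    v,u=np.mgrid[:z.shape[0],:z.shape[1]]
    P=np.stack([(u-K[0,2])/K[0,0]*z,(v-K[1,2])/K[1,1]*z,z,np.ones_like(z)],-1)@V.T
    P=P[...,:3]; P[z==0]=np.nan; return P
def dirdeg(P):  # principal direction in xy
    c=P.mean(0); return c,np.degrees(np.arctan2(*np.linalg.svd((P-c)[:,:2],full_matrices=False)[2][0][::-1]))
E
python3 - <<'E'
import numpy as np,cv2
from h import *
d=dict(np.load("pics/wrist0.npz"));P=world(d)
c=d["color"].astype(int);b,g,r=c[...,0],c[...,1],c[...,2]
x0=np.s_[140:350,160:400]
for u,v in[(201,155),(376,207),(178,275),(275,250),(285,230)]: print(u,v,P[v,u].round(1))
red=(r>110)&(g<50)&(b<50);red[:,400:]=0
Q=P[red];Q=Q[~np.isnan(Q[:,0])]
print("red",len(Q),np.percentile(Q[:,2],[1,20,50,80,99]).round(1))
for lo,hi in((84,95),(48,62)):
    q=Q[(Q[:,2]>lo)&(Q[:,2]<hi)]
    if len(q)>3: print(lo,len(q),dirdeg(q), q.min(0),q.max(0))
w=P[x0].reshape(-1,3);q=w[(w[:,2]>91)&(w[:,2]<106)]
q=q[q[:,0]>np.nanmean(Q[:,0])+50]
print("wing",len(q),dirdeg(q),q.min(0),q.max(0))
org=(r>180)&(g>80)&(g<150)&(b<60);org[:240]=0;org[:,:240]=0;org[:,300:]=0;org[305:]=0
print("orange",org.sum(),np.nanmean(P[org],0),np.nanpercentile(P[org][:,2],[5,50,95]))
base=(w[:,2]>15)&(w[:,2]<21);q=w[base].astype(np.float32);print("base",cv2.minAreaRect(q[:,:2].copy()),len(q))
fr=(w[:,2]>47)&(w[:,2]<53);q=w[fr].astype(np.float32);print("frame",cv2.minAreaRect(q[:,:2].copy()),len(q))
im=cv2.resize(d["color"][140:350,160:400],None,fx=3,fy=3,interpolation=cv2.INTER_CUBIC);cv2.imwrite("pics/c0.png",im[:600])
E
```

```text
201 155 [451.3  22.6  17.3]
376 207 [667.8 -43.6  19.4]
178 275 [ 400.1 -142.3   19.8]
275 250 [545.9 -75.7  75.8]
285 230 [555.1 -60.6  53.9]
red 564 [57.3 58.5 59.3 90.6 92.2]
84 166 (array([448.74915999, -67.67885408,  90.79571089]), np.float64(-130.75907624289246)) [437.56689059 -79.1280431   89.30427829] [458.70961247 -56.45340158  92.50397116]
48 397 (array([463.73764169, -50.40248302,  58.93277586]), np.float64(-126.66591946736534)) [437.97838603 -78.84725087  56.3292393 ] [480.76115967 -30.27180903  61.25294711]
wing 366 (array([543.3619685 , -94.48013416, 100.12339372]), np.float64(-105.32782444343233)) [ 532.59648891 -120.03641286   91.1394493 ] [552.19937307 -75.15803661 103.45274281]
orange 76 [ 536.77920365 -114.38397648   95.86844252] [ 32.41688439 101.27312581 102.21068636]
base ((534.2794799804688, -90.18440246582031), (324.2119140625, 239.8986053466797), 72.59796905517578) 8310
frame ((549.5823974609375, -99.4538803100586), (150.9065704345703, 190.8159637451172), 72.75946044921875) 6413
```

View pics/c0.png

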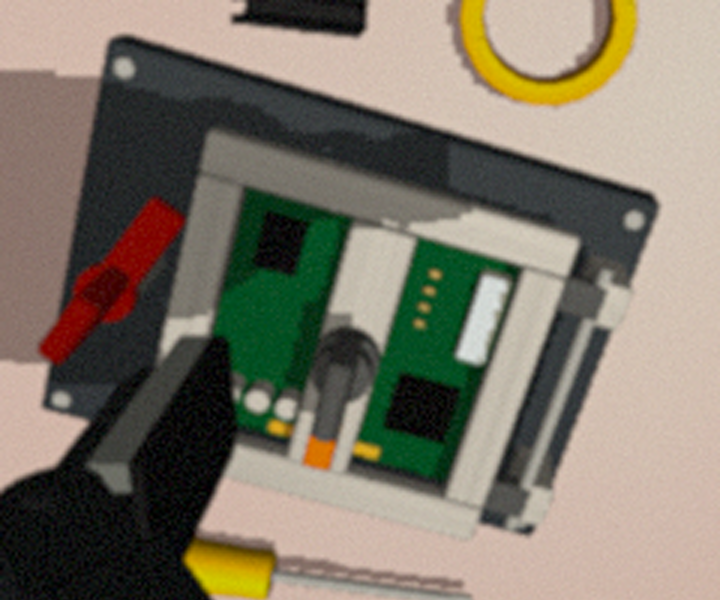

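The wrist picture and depth agree with the given sizes: press yaw is about -17.3°, the button pivot is at (448.7, -67.7) and the screw axis at about (542.5, -96.7). The tongue points along about 50° (button ≈0.38 rad). The orange mark points along about -106° (screw ≈ -1.6 rad). Each turn fits within one grip.

```bash
python3 -m jog '[[[-0.05,0.0225,0.025,0],[-0.05,0.0225,0.025,0],[-0.051,0.0227,0.025,0],[0,0,0.015,10],[0,0,0.0,10]]]' 0.05 40; python3 -m jog '[[[0,0,0.01,10],[0,0,0,9.5],[0,0,0,0],[0,0,0,0],[0,0,0,0]]]'; python3 - <<'E'
from rig import bot
import cv2,numpy as np
from h import *
d=bot.get_image("wrist"); cv2.imwrite("pics/w1.png",d["color"]); np.savez("pics/w1.npz",**d)
P=world(d);c=d["color"].astype(int);red=(c[...,2]>100)&(c[...,1]<50)&(c[...,0]<50)
Q=P[red];Q=Q[~np.isnan(Q[:,0])]
for lo,hi in((87,95),(53,62)):
    q=Q[(Q[:,2]>lo)&(Q[:,2]<hi)]; print(lo,len(q),dirdeg(q),cv2.minAreaRect(q[:,:2].astype(np.float32)))
w=P.reshape(-1,3);q=w[(w[:,2]>97)&(w[:,2]<104)&(abs(w[:,0]-543)<30)&(abs(w[:,1]+97)<30)]
if len(q): print("wing",len(q),dirdeg(q),cv2.minAreaRect(q[:,:2].astype(np.float32)))
s=bot.read_state();print(s["time"],s["eef_pos"],s["ee_rot"],s["grip_width"],s["q"])
E
```

```text
time: 0.72
eef_pos: [446.8, -67.6, 139.1]
ee_rot: [-3.092, 0.556, 0.005]
force: [-0.2, 0.3, -0.4]
grip_width: 50.2
time: 1.35
eef_pos: [449.1, -67.7, 131.4]
ee_rot: [-2.958, 1.058, -0.0]
force: [0.1, -0.3, -0.5]
grip_width: 50.0
87 627 (array([449.44853329, -67.52786702,  90.45616896]), np.float64(-130.22072163187508)) ((449.12908935546875, -68.19050598144531), (28.844348907470703, 10.915751457214355), 50.11452865600586)
53 1137 (array([463.71748357, -50.48807866,  58.85702153]), np.float64(-128.8401268247063)) ((460.520751953125, -54.36289978027344), (54.886512756347656, 23.580669403076172), 50.84834289550781)
wing 1177 (array([541.71134073, -96.3066303 , 100.63481823]), np.float64(-105.21712834378292)) ((542.2658081054688, -97.42610931396484), (43.90743637084961, 10.812858581542969), 74.0428695678711)
1.4 [449.04452749 -67.6739327  131.37045273] [ 2.95769623e+00 -1.05906576e+00  1.58315069e-04] 50.3982721560765 [-2.62558960e-01 -2.03395106e-01  1.99901397e+00 -1.11768486e-05
  1.34587356e+00  4.25137532e-01]
```

View pics/w1.png

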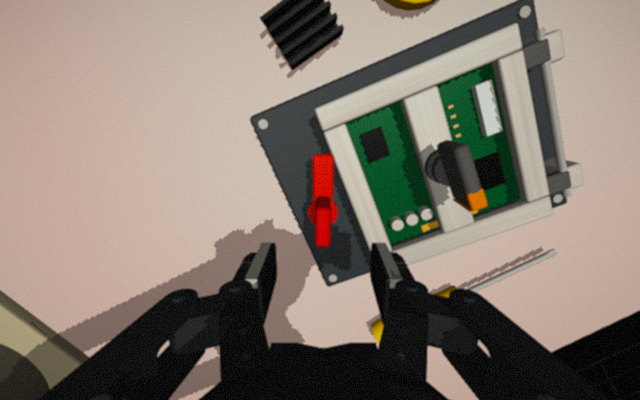

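The fin at (322,200) stands centred between and square to the fingers, and depth puts the pivot at (449.2, -68), matching the TCP. Next I go down and grip.

```bash
python3 -m jog '[[[0,0,0.03,0],[0,0,0.03,0],[0,0,0.0075,0],[0,0,0,0],[0,0,0,0]]]'; python3 -m jog '[[[0,0,0,0],[0,0,0,0],[0,0,0,0],[0,0,0,0],[0,0,0,0]]]' 0 40
```

```text
time: 2.02
eef_pos: [450.0, -68.0, 65.2]
ee_rot: [-2.957, 1.061, -0.003]
force: [0.6, -0.5, 0.6]
grip_width: 49.6
time: 2.65
eef_pos: [449.0, -67.4, 64.6]
ee_rot: [-2.956, 1.061, 0.0]
force: [-3.9, 2.7, 7.1]
grip_width: 9.9
```

```bash
python3 -m jog '[[[0,0,0,8],[0,0,0,8],[0,0,0,8],[0,0,0,8],[0,0,0,8]]]'; python3 -m jog '[[[0,0,0,8],[0,0,0,8],[0,0,0,8],[0,0,0,4],[0,0,0,0]]]';  python3 - <<'E'
from rig import bot
import cv2,numpy as np
s=bot.read_state();print(s["wrist_torque"],s["force"],s["eef_pos"],s["ee_rot"],s["q"])
E
```

```text
time: 3.28
eef_pos: [449.6, -68.5, 64.6]
ee_rot: [2.411, -2.014, 0.003]
force: [-0.4, -4.9, 2.7]
grip_width: 9.9
time: 3.9
eef_pos: [449.5, -69.5, 64.6]
ee_rot: [1.856, -2.533, 0.005]
force: [-1.3, -9.1, 0.8]
grip_width: 10.4
[-1.50233856  0.24464935  0.16917674] [-1.3391294  -9.07755459  0.75793665] [449.5400049  -69.51174187  64.61449091] [ 1.85598111 -2.53345926  0.00541214] [-0.26382036 -0.11818212  2.05425221 -0.00317172  1.20347851  1.6143807 ]
```

```bash
python3 -m jog '[[[0,0,0,0],[0,0,0,0],[0,0,-0.03,0],[0,0,-0.037,0],[0,0,0,0]]]' 0.05;  python3 -m jog '[[[-0.0005,-0.0322,0,0],[-0.0005,-0.0322,0,0],[-0.0005,-0.0322,0,0],[0,0,0,-10.5],[0,0,0,-10.5]]]'; python3 -m jog '[[[0,0,0,-10.5],[0,0,0,-10.5],[0,0,0,-10.5],[0,0,0,-10.5],[0,0,0,-10.5]]]'; python3 -m jog '[[[0,0,0,-10.5],[0,0,0,-8],[0,0,0,0],[0,0,0,0]]]'; python3 - <<'E'
from rig import bot
import cv2,numpy as np
from h import *
d=bot.get_image("wrist"); cv2.imwrite("pics/w2.png",d["color"])
P=world(d);c=d["color"].astype(int);red=(c[...,2]>100)&(c[...,1]<50)&(c[...,0]<50)
Q=P[red];Q=Q[~np.isnan(Q[:,0])]
for lo,hi in((87,95),(53,62)):
    q=Q[(Q[:,2]>lo)&(Q[:,2]<hi)]
    if len(q)>9: print(lo,len(q),dirdeg(q),cv2.minAreaRect(q[:,:2].astype(np.float32)))
w=P.reshape(-1,3);q=w[(w[:,2]>97)&(w[:,2]<104)&(abs(w[:,0]-543)<30)&(abs(w[:,1]+97)<30)]
if len(q): print("wing",len(q),dirdeg(q),cv2.minAreaRect(q[:,:2].astype(np.float32)))
s=bot.read_state();r=s["ee_rot"];print(s["time"],s["eef_pos"],r,np.degrees(2*np.arctan2(r[1],r[0])),s["q"])
E
```

```text
time: 4.53
eef_pos: [451.3, -68.0, 134.2]
ee_rot: [-1.856, 2.53, -0.007]
force: [-0.4, -0.3, 0.3]
grip_width: 49.9
time: 5.15
eef_pos: [541.2, -95.0, 129.2]
ee_rot: [2.294, -2.145, -0.003]
force: [0.3, 0.0, 1.0]
grip_width: 49.9
time: 5.78
eef_pos: [541.0, -94.9, 129.5]
ee_rot: [-3.007, 0.909, 0.003]
force: [0.2, 0.5, -0.3]
grip_width: 49.9
time: 6.28
eef_pos: [541.3, -95.1, 130.2]
ee_rot: [-3.112, 0.428, 0.001]
force: [0.8, -0.3, -0.4]
grip_width: 50.2
87 610 (array([450.21821366, -67.71596451,  90.48393036]), np.float64(-17.52125076863388)) ((449.4566345214844, -67.93515014648438), (10.31026554107666, 29.166122436523438), 72.1698226928711)
53 1010 (array([471.60510448, -73.115428  ,  58.82885574]), np.float64(-26.846715737564757)) ((465.9620361328125, -72.36308288574219), (18.010723114013672, 56.12808609008789), 67.26338958740234)
wing 989 (array([542.68381978, -96.18392625, 100.58190403]), np.float64(-105.56047138211586)) ((542.2206420898438, -97.35697937011719), (44.397029876708984, 10.171730041503906), 74.78264617919922)
6.325 [541.35648274 -95.16552413 130.3520736 ] [-3.11221506e+00  4.27591669e-01  9.85144903e-04] 344.3540578497183 [-2.67335770e-01  6.65595682e-02  1.74395309e+00  5.97362179e-05
  1.33172023e+00  5.72327042e-03]
```

View pics/w2.png

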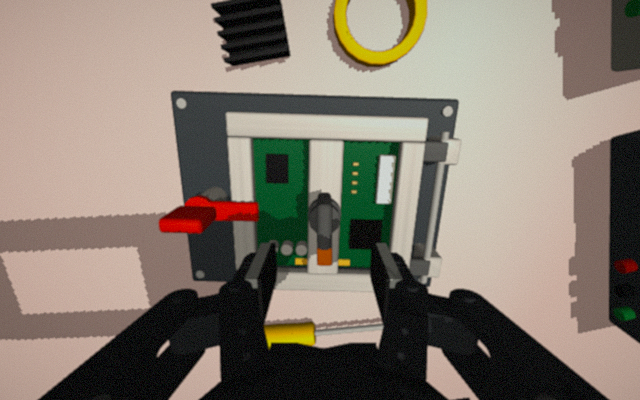

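The tongue now lies across the frame's front bar, from (200,212) to (258,212), with the fin at -17.5°, so it is secured. The wing is square to the jaws, and the TCP is about 1.5 mm off in tool x and y, so I correct that, go down and grip.

```bash
python3 -m jog '[[[0.0015,0.0016,0.02,0],[0,0,0.03,0],[0,0,0.008,0],[0,0,0,0],[0,0,0,0]]]'; python3 -m jog '[[[0,0,0,0],[0,0,0,0],[0,0,0,0],[0,0,0,0],[0,0,0,0]]]' 0 40
```

```text
time: 6.95
eef_pos: [543.3, -97.5, 73.8]
ee_rot: [3.113, -0.424, 0.002]
force: [0.3, 0.3, -0.5]
grip_width: 49.8
time: 7.58
eef_pos: [541.8, -97.0, 73.6]
ee_rot: [-3.113, 0.423, 0.003]
force: [-8.7, 2.4, 9.6]
grip_width: 9.0
```

```bash
python3 -m jog '[[[0,0,0,8],[0,0,0.0002,8],[0,0,0,8],[0,0,0.0002,8],[0,0,0,8]]]'; python3 -m jog '[[[0,0,0.0002,8],[0,0,0,8],[0,0,0.0002,8],[0,0,0,8],[0,0,0.0001,8]]]';python3 -m jog '[[[0,0,0.0001,8],[0,0,0,0],[0,0,0,0]]]';  cat > st.py <<'E'
from rig import bot
import numpy as np
s=bot.read_state();r=s["ee_rot"];print(s["time"],"yaw",np.degrees(2*np.arctan2(r[1],r[0])),"T",s["wrist_torque"],"F",s["force"],s["eef_pos"],s["grip_width"])
E
python3 st.py
```

```text
time: 8.2
eef_pos: [542.3, -97.5, 73.2]
ee_rot: [2.776, -1.469, -0.0]
force: [-4.9, -0.6, 5.9]
grip_width: 9.4
time: 8.82
eef_pos: [542.4, -98.3, 72.8]
ee_rot: [2.106, -2.329, 0.002]
force: [-4.8, -4.1, 5.9]
grip_width: 8.9
time: 9.2
eef_pos: [542.4, -98.4, 72.7]
ee_rot: [1.944, -2.466, 0.002]
force: [-4.6, -4.0, 5.0]
grip_width: 9.2
9.2 yaw -103.52197570188054 T [-0.83120816  0.93168183 -0.04372547] F [-4.59856771 -3.98908727  5.01655734] [542.37538103 -98.41202305  72.66822377] 9.248368116080844
```

```bash
python3 -m jog '[[[0,0,0,2],[0,0,0,1],[0,0,0,0]]]' >/dev/null; python3 st.py; python3 -m jog '[[[0,0,0,2],[0,0,0,0],[0,0,0,0]]]' >/dev/null; python3 st.py; python3 -m jog '[[[0,0,0,2],[0,0,0,0],[0,0,0,0]]]' >/dev/null; python3 st.py
```

```text
9.575 yaw -106.5282574529509 T [-0.82934722  0.89588243 -0.01762489] F [-5.14858084 -4.8845372   5.96084638] [542.36807054 -98.4619394   72.64892518] 9.513237969146457
9.95 yaw -108.48546505130963 T [-0.8843718   0.88760019  0.33808528] F [-5.00397369 -4.42894739  6.26966092] [542.32984623 -98.47603369  72.63079888] 9.449739438906278
10.325 yaw -110.44667477280102 T [-0.88124022  0.97179873  0.81332179] F [-4.65140609 -5.39528885  5.58542381] [542.30234777 -98.43002218  72.6334557 ] 9.46582522438571
```

Torque rises steadily from about -107°, where the wing would be seated by the geometry too (-107.3°). I now back off 90° from there, to a yaw of about -17°.

```bash
python3 -m jog '[[[0,0,0,-8.5],[0,0,-0.0002,-8.5],[0,0,0,-8.5],[0,0,-0.0002,-8.5],[0,0,0,-8.5]]]'>/dev/null; python3 -m jog '[[[0,0,-0.0002,-8.5],[0,0,0,-8.5],[0,0,-0.0002,-8.5],[0,0,0,-8.5],[0,0,-0.0001,-8.5]]]'>/dev/null;python3 -m jog '[[[0,0,-0.0001,-8.5],[0,0,0,0],[0,0,0,0],[0,0,0,0],[0,0,0,0]]]' >/dev/null; python3 st.py
python3 - <<'E'
from rig import bot
import cv2,numpy as np
from h import *
d=bot.get_image("wrist"); cv2.imwrite("pics/w3.png",d["color"])
P=world(d);c=d["color"].astype(int)
red=(c[...,2]>100)&(c[...,1]<50)&(c[...,0]<50);Q=P[red];q=Q[(Q[:,2]>87)&(Q[:,2]<95)];print("fin",len(q),dirdeg(q))
w=P.reshape(-1,3);f=w[(w[:,2]>46)&(w[:,2]<54)&(abs(w[:,0]-540)<130)&(abs(w[:,1]+95)<110)]
A=np.c_[f[:,:2],np.ones(len(f))];print("frame plane",np.linalg.lstsq(A,f[:,2],rcond=None)[0],np.median(f[:,2]))
E
```

```text
12.2 yaw 343.0083571580434 T [ 0.30433103  1.33691501 -0.00223623] F [-9.37617131  1.88489052  8.86720767] [541.73822326 -96.98954797  73.53359761] 8.828047011446705
fin 1102 (array([449.76546543, -67.16596572,  90.40730053]), np.float64(-18.178867090449273))
frame plane [-4.80115530e-03  4.99829585e-03  5.39318038e+01] 50.95802122773782
```

View pics/w3.png

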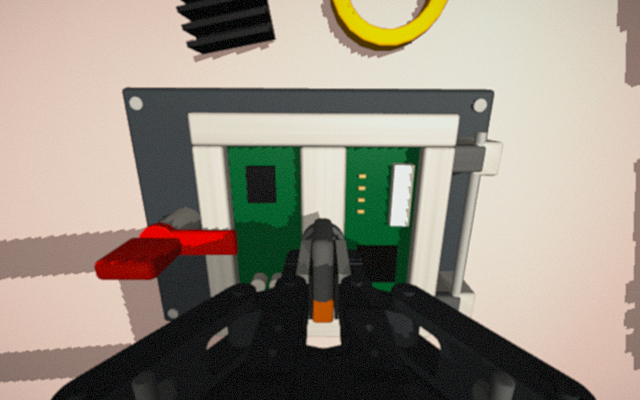

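The wing at (323,265) is held in the fingers with the orange mark at (323,310). The tongue is across the frame bar at (210,242), the frame is flat at 51 mm, and the tape and heat sink sit clear of the press. I'm handing in now.

```bash
python3 -m jog '[[[0,0,0,0],[0,0,0,0]]]' ; python3 st.py; python3 -c "
from rig import bot
print(bot.finish_job())"
```

```text
time: 12.5
eef_pos: [541.8, -97.0, 73.6]
ee_rot: [-3.107, 0.464, 0.003]
force: [-7.6, 3.2, 8.3]
grip_width: 9.2
12.5 yaw 343.01212907051683 T [0.34474499 1.43649256 0.06258671] F [-7.60609267  3.16802672  8.3184157 ] [541.76783983 -96.97272888  73.55613023] 9.15629973033809
the job is handed in; nothing more can be done
None
```

I turned the turnbutton across the frame, screwed the thumbscrew down until it seated, backed it off a quarter turn, and handed the job in at 12.5 s with the wing still gripped. The hand-in returned no verdict.

- **Turnbutton:** I turned it about 68° clockwise. Its fin now measures about -17.5 to -18°, against a press yaw of -17.3°, so it is at its stop.
- **Thumbscrew seated:** the wrist torque began to rise at a tool yaw of about -107° and reached 0.8 N m. That matches where the geometry put the seat.
- **Backed off:** the tool finished at a yaw of -17.0°, which is 90° (about 1.57 rad) back from the seat. It was steady between the last two readings.
- **Grip:** the grip was set to 40 N. The fingers read 9.2 mm on a wing given as 10 mm thick. On the 11 mm fin they read 9.9 to 10.4 mm, so I took this as sensor offset or pad give.
- **Frame and bench:** the frame measured flat at about 51 mm. The tape and heat sink showed no sign of having moved in the last wrist picture. I did not check the other loose items again, but the arm never went near them.
- **Residual force:** about 12 N remained on the tool while gripping, well under the limits.

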